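Open the empty report printer for a new roll

TASK

The report printer of the measuring room has run out of paper. Press the release tab on its front deck so that the cover springs up, then push the cover fully open, back past upright onto its stop, and leave it open. Only press and push: the printer stays standing where it is, and the spare paper roll, ring gauge, hardness test block and caliper beside it are not touched or moved.

Things in the scene. Friction and masses are not known exactly. Their poses are not given: they have to be found in the camera images.
- printer: Light grey desktop printer, 180 mm deep (x), 130 wide (y), 1.5 kg, loose on rubber feet. Origin: centre of its underside, on the bench; x to its back, z up. The front deck spans x = -90 to -47 mm, top at z = 98 mm. Behind it a dark flat cover closes the paper bay, top at z = 99 mm. A small round feed button (11 mm, on the deck at y = +45 mm) is a fixed detail
- release_top (a point): Centre of the top face of the release tab, a dark ribbed bar 20 mm (x) by 46 mm (y) in the middle of the front deck; printer frame x = -71, y = 0, z = 104 mm, 6 mm proud of the deck. Axes as the printer's. Pressed straight down
- release (a joint): How far the release tab is pressed, in m: 0 up, 0.005 fully down. 1.5 N to start, 4 N fully down; it springs back by itself. The latch lets the cover go at about 0.0025
- lid (a joint): Angle of the cover in rad: 0 shut and latched; about 0.9 when sprung up after release, where it rests on its spring, which pushes no further; 1.57 upright; 1.83 fully open at its stop. Let go between 0.9 and upright it falls back; past about 1.65 it sinks slowly onto the stop by itself. Pushing takes under 3 N at the front edge
- lid_hinge (a point): On the hinge line at the back of the cover, mid-width: printer frame x = 74, z = 90 mm. The hinge line runs along the printer's y; the cover turns about it, front edge up and back. Axes turn with the cover and equal the printer's when shut; -x runs from the hinge to the front edge
- lid_edge (a point): Middle of the cover's front edge, on its underside; cover frame x = -119, z = 3 mm from the hinge point. The cover is a plate 130 mm wide, 6 mm thick. Under it hang, 17 mm behind the edge, a roller 84 mm long (lowest line 16 mm below the plate) and, mid-edge, a latch tongue 30 mm wide, 19 mm deep, 5 mm ahead of the edge. Sprung up, the edge is 185 mm above the bench, 87 mm above the deck
- paper_roll: Spare paper roll, white, standing on end, diameter 58 mm, height 80 mm. Origin: centre of its underside. Leave alone
- ring_gauge: Steel ring gauge lying flat, outer diameter 72 mm, bore 40 mm, 20 mm high. Origin: centre of its underside. Leave alone
- test_block: Hardness test block, a plain steel disc, diameter 60 mm, 15 mm high. Origin: centre of its underside. Leave alone
- caliper: Digital caliper lying flat, 230 mm long (x), 14 mm high. Origin: on the bench under the middle of its beam. Leave alone
Not all that is in view belongs to the job. Of the things that look like the printer, take the one that is farthest to the robot's right at the start.

How it is judged:
By the outcome, as a careful person would: the job done as asked, in the order asked, and still so for the second after the job is handed in, with the robot touching nothing.
It also fails if it takes over 40 s, if anything falls off the work surface, if the arm or the gripper's body presses on something with over 40 N, if the wrist force passes 120 N, or if a joint passes its speed limit or range.

ROBOT

A 7-joint arm with a two-finger parallel gripper is mounted at the origin on the work surface. World frame = base frame: x ahead of the robot, y to its left, z up, the work surface at z = 0. Lengths are in m, angles in rad, forces in N, time in s.
With the tool pointing down it reaches from about 0.4 to 0.9 m from the base axis. Payload 5.5 kg.
Tool frame: the origin (TCP) lies midway between the tips of the shut fingers; the grasp point (between the pads) lies 19 mm behind it (manip.grip_depth is the distance from the TCP to the grasp point, in m); z points along the fingers, y is the line along which they close (so a half turn about z gives the same grasp; the last joint's range is limited). The gripper opens to 92 mm and grips with 3 to 60 N. Pads are 19 mm wide; open, the fingers measure 130 mm over their backs; the gripper's body (75 mm by 190 mm) begins 47 mm behind the grasp point.
Start: joints at [-1.074, 0.501, -0.427, 1.55, 0.221, 1.138, -0.21], TCP at [0.151, 0.632, 0.227] pointing down, gripper open.
Joint ranges: [-2.88, 2.88], [-0.31, 2.03], [-1.54, 1.56], [0.2, 2.42], [-1.41, 4.55], [0.19, 2.02], [-2.57, 2.57]. Speed limits (rad/s): [2.57, 2.57, 3.14, 3.14, 3.14, 3.14, 3.14].

INTERFACE

Orientations are given as a unit quaternion [x, y, z, w].
In Python, from bench import manip, effector, viewer gives the robot as it stands. Calls block until the motion is done:
- manip.move_pose(position, orientation): joint-space move of the TCP to a pose.
- manip.servo_line(position, ori=None, vel=0.15): straight line of the TCP; ori=None keeps the orientation; vel is the mean speed in m/s.
- manip.movej(angles): joint-space move.
- effector.open_jaws() and effector.close(f_grip=None): open the fingers fully, or close them until they stop; f_grip is the grip in N (None keeps the last).
- manip.sleep(seconds).
- manip.solve_ik(position, orientation): joint angles nearest the present ones, or None.
- viewer.get_image(name): name is "side" or "top" or "wrist"; returns the picture (384x512x3 uint8, red, green, blue); there is no depth.
- viewer.get_calibration(name): a dict with "vfov" (degrees; the focal length in pixels is half the picture's height over the tangent of half this angle, whatever the lens; pixels are square), "cx", "cy" (the principal point, pixels), "eye" and "attitude" of the camera in the world. Camera axes: x right, y down, z forward; pixel columns grow to the right and rows downward; lengths in m; the calibration is good to about 2 mm. A picture is of the moment at which its call begins: read the wrist's pose just before it. get_calibration takes no time and is no camera call; for the wrist camera it gives the pose at the moment of the call.
A pose or a line that the arm cannot do raises manip.PlanningError and nothing moves.
- manip.hand_in(): hands the job in; it is judged then, once.
Readings, each from a call of its own:
- manip.current_clock(): time.
- manip.current_q(): joint angles.
- manip.current_joint_velocities(): joint speeds.
- manip.current_tau(): joint torques, N m.
- manip.current_tool_pos(): TCP position.
- manip.current_tcp_rot(): TCP orientation.
- manip.current_force(): force on the tool from outside, world axes, zero at the start.
- manip.current_wrist_torque(): the same for the moment, N m.
- manip.current_finger_gap(): finger opening in m.
- manip.current_gripper_force(): force on a finger pad.
Only numpy, scipy, OpenCV 4.12 (cv2) and the standard library are available. Lean on these libraries where they do the work, as an engineer would, in place of code of your own. Each camera call takes 0.05 s, during which the arm holds its last target. There are 200 camera calls.

## Working session

There is one attempt and no reset: what is moved stays moved. The work goes in short steps, each a Python script; the robot and the scene stay as the last script left them, time stands still between calls to the robot, and variables do not carry over. Pictures are saved under pics/ and viewed, at most 10 in all, crops included, and the job is handed in when it is done.

```bash
mkdir -p pics; ls
python3 - <<'E'
from bench import manip, effector, viewer
import cv2
for n in("top","side"):
    im=viewer.get_image(n); cv2.imwrite(f"pics/{n}0.png",im[:,:,::-1]); print(n,viewer.get_calibration(n))
print(manip.current_clock(),manip.current_tcp_rot())
E
```

```text
pics
top {'vfov': 51.48506172803334, 'cx': 244.17628358510095, 'cy': 196.1374903276001, 'eye': array([0.37876527, 0.01577795, 1.16121574]), 'attitude': array([-0.70438353,  0.70599576, -0.04157257,  0.06070881])}
side {'vfov': 52.54935006102068, 'cx': 250.35399792876214, 'cy': 189.13982054049762, 'eye': array([ 0.21990138, -0.72427305,  0.59420622]), 'attitude': array([ 0.85319912, -0.18114843,  0.08996164, -0.48077377])}
0.1 [ 1.16605550e-01  9.93177906e-01 -8.78458027e-04 -1.43504308e-04]
```

View pics/top0.png

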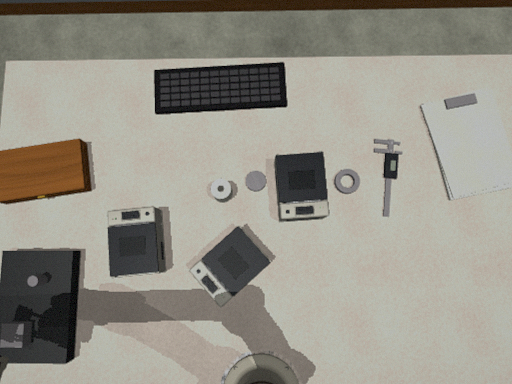

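View pics/side0.png

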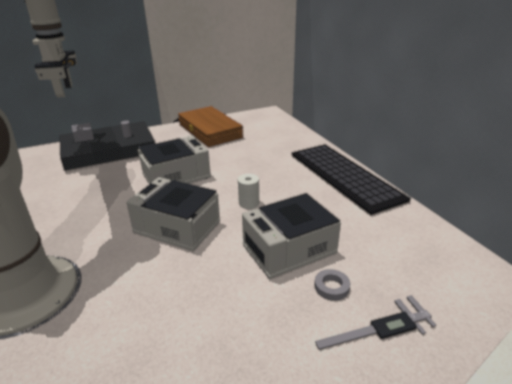

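Three things look like the printer in the top view: (302,186), (231,265) and (136,241). The robot's right is -y, which is image right, so the one at (302,186) is meant. It is also the one beside the ring gauge, and its deck faces the robot. I'll confirm it in a crop and measure.

```bash
cat > h.py <<'E'
import numpy as np, cv2
from scipy.spatial.transform import Rotation as R
from bench import manip, effector, viewer
def ray(cal,uv,z):
    f=192/np.tan(np.radians(cal["vfov"]/2)); uv=np.atleast_2d(uv).astype(float)
    d=np.c_[(uv[:,0]-cal["cx"])/f,(uv[:,1]-cal["cy"])/f,np.ones(len(uv))]
    d=R.from_quat(cal["attitude"]).apply(d); e=np.array(cal["eye"])
    return e+d*((z-e[2])/d[:,2])[:,None]
E
python3 - <<'E'
from h import *
im=cv2.imread("pics/top0.png"); c=viewer.get_calibration("top")
x0,y0=262,140
cr=im[y0:y0+95,x0:x0+125]
cv2.imwrite("pics/crop0.png",cv2.resize(cr,None,fx=6,fy=6,interpolation=cv2.INTER_CUBIC))
g=cv2.cvtColor(cr,cv2.COLOR_BGR2GRAY)
m=(g<85).astype(np.uint8)
for k in cv2.findContours(m,cv2.RETR_EXTERNAL,cv2.CHAIN_APPROX_NONE)[0]:
    if cv2.contourArea(k)<40: continue
    r=cv2.minAreaRect(k); b=cv2.boxPoints(r)+[x0,y0]
    print(cv2.contourArea(k),r,"\n",np.c_[b,ray(c,b,.1)[:,:2]].round(3))
E
```

```text
43.0 ((38.48133087158203, 77.73001098632812), (45.70558166503906, 11.639718055725098), 10.080596923828125) 
 [[ 2.76963e+02  2.19460e+02  4.70000e-01 -4.30000e-02]
 [ 2.79000e+02  2.08000e+02  5.01000e-01 -4.90000e-02]
 [ 3.24000e+02  2.16000e+02  4.79000e-01 -1.68000e-01]
 [ 3.21963e+02  2.27460e+02  4.49000e-01 -1.62000e-01]]
101.0 ((42.5, 69.5), (7.0, 17.0), 90.0) 
 [[ 2.96e+02  2.06e+02  5.06e-01 -9.40e-02]
 [ 3.13e+02  2.06e+02  5.06e-01 -1.39e-01]
 [ 3.13e+02  2.13e+02  4.87e-01 -1.39e-01]
 [ 2.96e+02  2.13e+02  4.87e-01 -9.40e-02]]
40.5 ((122.5, 25.0), (24.0, 3.0), 90.0) 
 [[ 3.83e+02  1.53e+02  6.50e-01 -3.32e-01]
 [ 3.86e+02  1.53e+02  6.50e-01 -3.40e-01]
 [ 3.86e+02  1.77e+02  5.84e-01 -3.37e-01]
 [ 3.83e+02  1.77e+02  5.84e-01 -3.29e-01]]
2242.5 ((38.06292724609375, 37.837852478027344), (49.96839141845703, 49.56391525268555), 84.64418029785156) 
 [[ 2.73057e+02  1.55276e+02  6.46000e-01 -3.40000e-02]
 [ 3.22405e+02  1.50650e+02  6.58000e-01 -1.69000e-01]
 [ 3.27069e+02  2.00400e+02  5.21000e-01 -1.77000e-01]
 [ 2.77721e+02  2.05026e+02  5.09000e-01 -4.50000e-02]]
```

View pics/crop0.png

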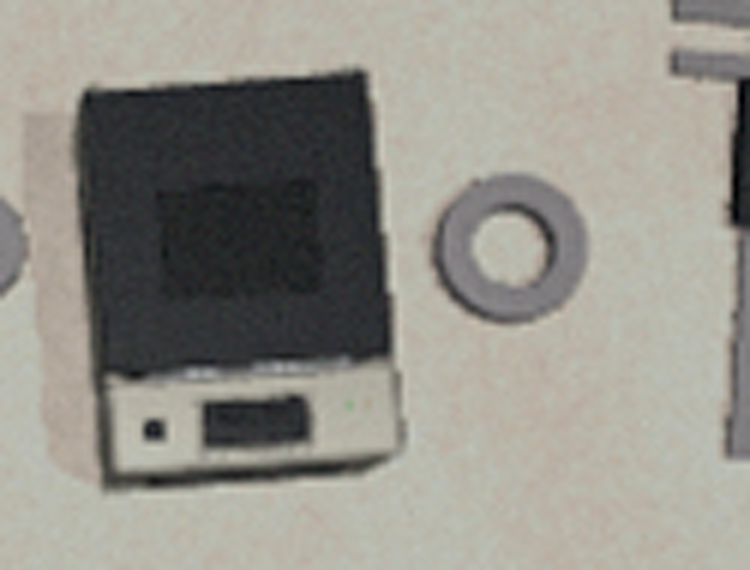

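The crop confirms the target: dark cover, deck facing the robot, tab at crop (257,422), button at left (+y). I'll compute its pose and go above the tab for one close look.

Run:
```python
from h import *
c=viewer.get_calibration("top")
px=lambda p:np.array(p)/6.+[262,140]-.4
P=ray(c,px([[103,375],[390,360],[365,72],[80,92]]),.099)[:,:2]
t=ray(c,px([[257,422]]),.104)[0]
print(P,t)
ax=(P[2]+P[3]-P[0]-P[1]); ay=(P[0]+P[3]-P[1]-P[2])
print(np.degrees([np.arctan2(ax[1],ax[0]),np.arctan2(-ay[0],ay[1])]),np.linalg.norm(ax)/2,np.linalg.norm(ay)/2)
yaw=np.mean([np.arctan2(ax[1],ax[0]),np.arctan2(-ay[0],ay[1])])
q=(R.from_euler("z",yaw)*R.from_euler("y",np.pi)).as_quat()
o=t[:2]+R.from_euler("z",yaw).apply([.071,0,0])[:2]; print("yaw",yaw,"origin",o)
effector.close(10)
manip.move_pose([t[0]-.03*np.cos(yaw),t[1]-.03*np.sin(yaw),.26],q)
c=viewer.get_calibration("wrist"); im=viewer.get_image("wrist"); cv2.imwrite("pics/w1.png",im[:,:,::-1])
print(c,manip.current_tool_pos(),manip.current_q(),manip.current_clock(),manip.current_finger_gap())
np.save("pose.npy",[*o,yaw])
import pickle; pickle.dump(c,open("w1.pkl","wb"))
```

```text
[[ 0.5171331  -0.04830537]
 [ 0.52339063 -0.17624196]
 [ 0.6555119  -0.16890715]
 [ 0.64711676 -0.03951938]] [ 0.49521151 -0.11586122  0.104     ]
[3.5195529  3.25903977] 0.13130011392454308 0.12887059582460447
yaw 0.05915438031386676 origin [ 0.56608733 -0.1116637 ]
{'vfov': 71.5744025802453, 'cx': 259.93853029082084, 'cy': 190.45872067115855, 'eye': array([ 0.39278618, -0.12083207,  0.41740741]), 'attitude': array([0.67920552, 0.72094361, 0.10027271, 0.09415712])} [ 0.46554361 -0.11686629  0.25990993] [-0.13704308  0.1296783   0.35793885  1.94780762 -0.05164964  1.07295007
  1.87422284] 4.45 0.0007446190855711695
```

View pics/w1.png

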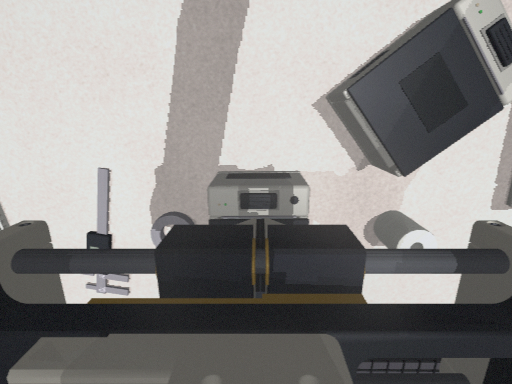

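The wrist view shows the target's deck (rows 186–217), with the tab at about (259,201) and the button at (294,200). I'll refine the tab position from this view.

Run:
```python
from h import *
import pickle
c=pickle.load(open("w1.pkl","rb")); im=cv2.imread("pics/w1.png",0)
x0,y0=225,188; m=(im[y0:215,x0:290]<75).astype(np.uint8)
for k in cv2.findContours(m,cv2.RETR_EXTERNAL,cv2.CHAIN_APPROX_NONE)[0]:
    if cv2.contourArea(k)<30: continue
    b=cv2.boundingRect(k); u=[b[0]+x0+(b[2]-1)/2,b[1]+y0+(b[3]-1)/2]; print(b,u,ray(c,u,.104))
```

```text
(15, 5, 37, 16) [258.0, 200.5] [[ 0.49439843 -0.11702241  0.104     ]]
```

Run:
```python
from h import *
yaw=np.load("pose.npy")[2]
rot=R.from_euler("z",yaw)
o=np.array([.4948,-.1164,0])+rot.apply([.071,0,0]); np.save("pose.npy",[*o[:2],yaw])
W=lambda x,z:o+rot.apply([x,0,z])
manip.servo_line(W(-.074,.125),vel=.15)
f0=manip.current_force()
z=.106
while z>=.0995:
    manip.servo_line(W(-.074,z),vel=.03); f=manip.current_force()-f0
    print(round(z,4),f.round(2),manip.current_tool_pos()[2].round(4))
    if f[2]>8: break
    z-=.0015
manip.servo_line(W(-.074,.15),vel=.1)
im=viewer.get_image("side"); cv2.imwrite("pics/s1.png",im[:,:,::-1]); print(manip.current_clock(),manip.current_force()-f0)
```

```text
0.106 [-0.63 -0.32 -0.3 ] 0.106
0.1045 [-0.89  0.02  0.44] 0.1045
0.103 [0.5  0.25 0.97] 0.1031
0.1015 [1.07 0.35 0.94] 0.1014
0.1 [-0.34 -0.13  2.53] 0.1001
8.0 [ 0.90310297 -0.08384379 -0.38669725]
```

View pics/s1.png

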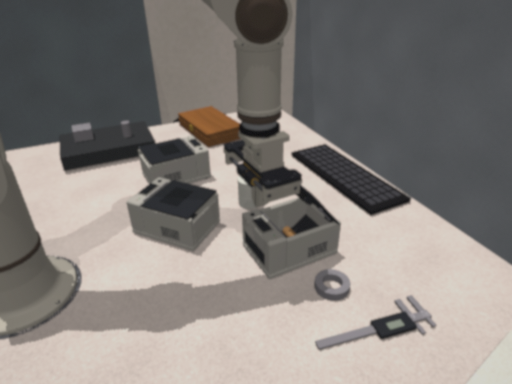

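The cover has sprung up: the bay is open and the lid is visible behind the gripper at about (315,210). Next I'll push along the arc, monitoring force.

Run:
```python
from h import *
ox,oy,yaw=np.load("pose.npy"); rot=R.from_euler("z",yaw)
W=lambda x,z:np.array([ox,oy,0])+rot.apply([x,0,z])
f0=manip.current_force()
manip.servo_line(W(-.035,.152),vel=.12)
def tip(t):
    p=lambda a,h:(.074-a*np.cos(t)+h*np.sin(t),.090+a*np.sin(t)+h*np.cos(t))
    return min(p(.124,-.016)[0],p(.102,-.013)[0])-.0095, p(.124,-.016)[1]-.025
for t in [.95,1.05,1.15,1.25,1.35,1.45,1.55,1.62,1.68,1.74,1.78]:
    manip.servo_line(W(*tip(t)),vel=.06); f=rot.inv().apply(manip.current_force()-f0)
    print(t,np.round(tip(t),3),f.round(2),round(manip.current_clock(),2))
    if f[0]<-9: print("stop"); break
im=viewer.get_image("side"); cv2.imwrite("pics/s2.png",im[:,:,::-1])
```

```text
0.95 [-0.021  0.157] [-1.78 -0.02 -0.65] 8.88
1.05 [-0.011  0.165] [-0.56 -0.01 -0.01] 9.23
1.15 [-0.001  0.172] [-1.49 -0.07 -0.16] 9.59
1.25 [0.01  0.178] [-2.14  0.74 -0.67] 9.95
1.35 [0.022 0.182] [-1.25  0.34  0.27] 10.31
1.45 [0.034 0.186] [-0.75  0.42  0.1 ] 10.67
1.55 [0.046 0.189] [-0.96 -0.41  0.03] 11.03
1.62 [0.055 0.19 ] [-1.11  0.27  0.33] 11.32
1.68 [0.062 0.19 ] [-1.28  0.76  0.59] 11.6
1.74 [0.069 0.19 ] [-1.02 -0.32 -0.69] 11.87
1.78 [0.073 0.19 ] [-1.01 -0.24  0.17] 12.12
```

View pics/s2.png

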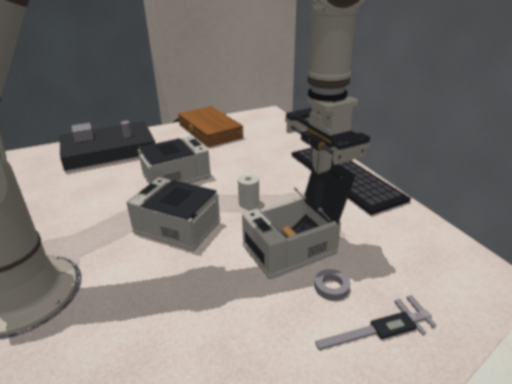

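The lid is leaning back past upright at about (325,195) and the printer hasn't moved. I'll retreat, let it settle and check.

Run:
```python
from h import *
ox,oy,yaw=np.load("pose.npy"); rot=R.from_euler("z",yaw)
W=lambda x,z:np.array([ox,oy,0])+rot.apply([x,0,z])
manip.servo_line(W(.04,.19),vel=.06)
manip.servo_line(W(-.06,.21),vel=.15)
manip.servo_line(W(-.12,.30),vel=.15)
manip.sleep(1.5)
a=viewer.get_image("side"); b=viewer.get_image("top")
s=cv2.resize(a[150:300,220:420],None,fx=2,fy=2); t=cv2.resize(b[110:260,200:400],None,fx=2,fy=2)
cv2.imwrite("pics/end.png",np.hstack([s,t])[:,:,::-1]); print(manip.current_clock())
```

```text
16.175
```

View pics/end.png

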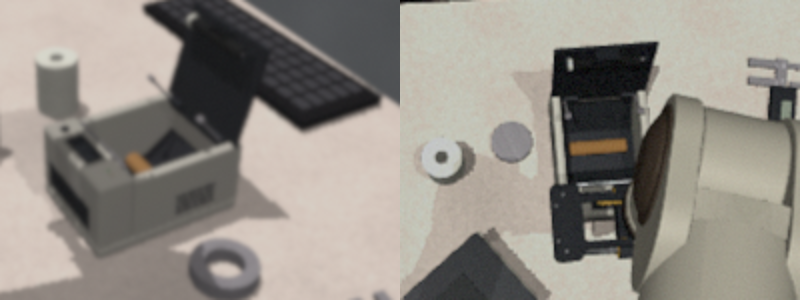

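Open and leaning back, with nothing else moved. I'll check that the angle matches the stop and is steady, then hand in.

Run:
```python
from h import *
ox,oy,yaw=np.load("pose.npy"); rot=R.from_euler("z",yaw)
c=viewer.get_calibration("top"); a=viewer.get_image("top"); s=viewer.get_image("side"); manip.sleep(3)
b=viewer.get_image("top"); s2=viewer.get_image("side")
d=lambda p,q:int((cv2.absdiff(p,q).max(2)>60).sum())
print("diff",d(a,b),d(s,s2))
p=ray(c,[303,131.5],.205)[0]; print("edge x in printer",rot.inv().apply(p-[ox,oy,0]))
for t in(1.65,1.75,1.83): print(t,[(round(.074-.119*np.cos(t)+h*np.sin(t),3),round(.09+.119*np.sin(t)+h*np.cos(t),3)) for h in(.003,.009)])
```

```text
diff 0 0
edge x in printer [0.11397966 0.00140765 0.205     ]
1.65 [(np.float64(0.086), np.float64(0.208)), (np.float64(0.092), np.float64(0.208))]
1.75 [(np.float64(0.098), np.float64(0.207)), (np.float64(0.104), np.float64(0.205))]
1.83 [(np.float64(0.107), np.float64(0.204)), (np.float64(0.113), np.float64(0.203))]
```

The edge is at x = 114 mm in the printer frame, against 113 mm expected at the stop, and it is steady.

```bash
python3 -c "
from bench import manip
print(manip.hand_in())"
```

```text
the job is handed in; nothing more can be done
None
```

The release tab was pressed, the cover sprang up and was pushed back onto its stop, where it stays open; the printer and the items beside it look unmoved in the images, and the job is handed in.

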